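# Close up the filling station: seat the tub lid, tuck the gutter cover under the flap

### The arm

A 6-joint arm with a two-finger parallel gripper is mounted at the origin on the work surface. World frame = base frame: x ahead of the robot, y to its left, z up, the work surface at z = 0. Lengths are in mm, angles in rad, forces in N, time in s.
With the tool pointing down it reaches from about 350 to 975 mm from the base axis. Payload 7.1 kg.
Tool frame: the origin (TCP) lies between the finger pads; the fingertips stand 8 mm ahead of it and the grasp point (between the pads) lies 11 mm behind it (ctrl.tips_ahead is the distance from the TCP to the fingertips, in mm); y points along the fingers, z is the direction in which the jaws open and shut, and the axes are right-handed (so a half turn about y gives the same grasp; the last joint's range is limited). The gripper opens to 88 mm and grips with 3 to 60 N. Pads are 20 mm wide; open, the fingers measure 115 mm over their backs; the gripper's body (75 mm by 178 mm) begins 61 mm behind the grasp point.
Start: joints at [1.199, 0.423, 1.63, -0, 1.089, -0.019], TCP at [215.922, 586.5, 230.675] pointing down, gripper open.
Joint ranges: [-3, 3], [-0.9, 2.11], [0.09, 2.58], [-1.31, 4.45], [0.11, 2.69], [-2.54, 2.54]. Speed limits (rad/s): [2.39, 2.39, 3.01, 3.14, 3.14, 3.14].

### API

Orientations are given as a rotation vector (axis times angle).
In Python, from workcell import ctrl gives the robot as it stands.
- The arm moves only by the shell command python3 -m creep 'ROWS'. ROWS is JSON, a list of rows, each an object of numbers: "tx", "ty", "tz": the shift along the world's x, y, z in mm; "rx", "ry", "rz": the turn, a rotation vector about the world's x, y, z in rad; "fingers": the closure in counts, from 0 (fully open) to 255 (shut). A call has 1 to 10 rows; each row is the pose to reach, as a shift and turn from the pose commanded when the call began; what a row does not reach only later rows make up. A row lasts 1/8 s, in which the tool goes at most 62.5 mm and 10.7 degrees, less where a joint would pass 70% of its speed; a pose out of reach is approached as far as the arm can. A call with a gripper value outside its range is refused whole. The fingers move at their own pace and stop on an object; the grip force is fixed at half the most. Time passes only in rows, so rows that repeat a pose let the fingers close. It gives the time, the measured TCP pose, the force and the opening at its end, in the units of the state.
- ctrl.get_obs(): the state, without advancing time (a new reading comes with each control period).
- ctrl.get_image(name): name is "side" or "top" or "wrist"; returns a dict with "pixels" (400x640x3 uint8, blue, green, red), "intrinsics" (3x3 intrinsics, pixels), "rvec" (rotation vector, rad) and "tvec" (3), from world to camera coordinates, as OpenCV has them. Camera axes: x right, y down, z forward; pixel columns grow to the right and rows downward; lengths in mm; the calibration is good to about 2 mm. The wrist camera is an equidistant fisheye: a pixel r from the principal point sees the ray r / f radians off the axis. A picture is of the moment at which its call begins. There is no depth.
- ctrl.close_job(): hands the job in, once; it reports no verdict.
The state is a dict: "t": time; "qpos": joint angles; "qvel": joint speeds; "joint_torque": joint torques, N m; "ee_pos": TCP position; "orientation": TCP orientation; "ft_force": force on the tool from outside, world axes, zero at the start; "moment": the same for the moment, N m; "width": finger opening in mm.
Only numpy, scipy, OpenCV 4.12 (cv2) and the standard library are available. Lean on these libraries where they do the work, as an engineer would, in place of code of your own. Each camera call takes 0.05 s, during which the arm holds its last target.

### The job

Close up the filling station on the dumpling bench: first press the filling tub's lid fully down, then take the loose white plastic cover strip by its upright bar, lay it square over the crumb gutter and slide its front edge about 20 mm in under the lapped edge of the station's hinged flap without lifting the flap, so that its bar stands over the rubber seal. Press the strip down flat so that the seal is squeezed fully in, and finish while still holding it pressed down: do not let go. Leave the other things on the bench where they are.

Things in the scene. Friction and masses are not known exactly. Their poses are not given: they have to be found in the camera images.
- tub: White rectangular plastic filling tub, fixed to the bench, 110 x 140 mm (x by y) and 55 mm tall, with a grey press-on lid. Stands to the left or right of the station. Origin at the centre of its underside, z up, y along its longer side.
- lid (a joint): How far the tub's lid has been pressed down, m: up to 0.003 at the start (standing proud), 0.010 fully seated (hard stop). It is a tight friction fit: it takes about 6 N to move, and stays where it is left.
- lid_top (a point): Centre of the top face of the tub's lid (a flat raised panel 85 x 115 mm on a lid 124 x 154 mm); it moves with the lid, 73 mm above the bench when fully up, 63 mm when fully seated.
- station: Fixed low metal block, 200 (x) by 180 mm (y), deck 20 mm above the bench. Origin under its centre; x points away from the robot, the way to tuck. Along x: near deck -100 to -50 mm, black rubber seal across it at -65; open gutter -50 to -20 (14 deep); far deck to +100, over it a level flap from its lapped edge at 0 to its hinge at +80; behind it a rail 48 mm above the bench.
- flap (a joint): Angle of the station's thin steel flap, rad: 0 lying level, grows as its near edge is lifted. Swings freely and falls back by its own weight (120 g). The flap is 168 mm wide and 3 mm thick.
- flap_edge (a point): Middle of the flap's lapped edge at rest, underside: 12 mm above the far deck, so the opening under it is 12 mm high. From there a lip of 10 mm more slopes towards the robot and upwards, leaving about 17 mm at its mouth. Fixed to the station; it does not follow the flap.
- seal (a joint): How far the sprung rubber seal bead is pressed in, m: 0 standing 5 mm proud of the deck, 0.005 fully in, flush with the deck. Spring: about 3.6 N to start, 9.6 N fully in. It rises again when released; the strip's own weight does not press it in.
- seal_top (a point): Middle of the top of the seal bead when out, 25 mm above the bench; the bead is 12 mm (x) by 150 mm (y). Fixed to the station; it does not sink with the bead.
- strip: Loose white plastic cover strip, about 0.18 kg, flat on the bench beside the station: plate 110 (x) by 140 mm (y), 4 thick, with an upright steel bar across it, 14 thick (x), 70 long (y), top 44 mm above the underside. Origin on the underside below the bar's middle; x points to the front edge (the one to tuck) at +85 mm, rear edge at -25; z up.
- strip_grip (a point): Grip point on the strip's bar, in its middle, 28 mm above the strip's underside; the bar's 14 mm thickness lies along the strip's x.
- tip_left (a point): Front edge of the strip, 68 mm to the left (+y) of its middle, at mid thickness (2 mm above the underside).
- tip_right (a point): Front edge of the strip, 68 mm to the right (-y) of its middle, at mid thickness.
- bowl: Bystander: white ceramic bowl, 124 mm across, 50 mm tall. Origin under its centre.
- scale: Bystander: flat white kitchen scale with a steel plate, 140 x 180 x 26 mm. Origin under its centre.
- ramekin: Bystander: small white dish, 68 mm across, 35 mm tall, between the robot and the station. Origin under its centre.
- spoon: Bystander: steel spoon 170 mm long, lying between the robot and the station.
- jar: Bystander: amber glass jar, 60 mm across, 90 mm tall. Origin under its centre.
- cup: Bystander: steel cup, 76 mm across, 80 mm tall. Origin under its centre.
- cutter: Bystander: steel ring cutter, 80 mm across, 30 mm tall. Origin under its centre.
There are look-alikes about, which are no part of the job. What is shaped like the tub but orange or yellow is not meant.

How it is judged:
By the outcome, as a careful person would: the job done as asked, in the order asked, and still so for the second after the job is handed in, while the arm keeps its last pose, push and grip.
It also fails if it takes over 58 s, if anything falls off the work surface, if the arm or the gripper's body presses on something with over 40 N, if the wrist force passes 120 N, or if a joint passes its speed limit or range.

## Working session

There is one attempt and no reset: what is moved stays moved. The work goes in short steps, Python scripts to look and compute and a shell command to move; the robot and the scene stay as the last step left them, time stands still between calls to the robot, and variables do not carry over. Pictures are saved under pics/ and viewed, and the job is handed in when it is done.

```bash
ls; mkdir -p pics; cat > h.py <<'E'
import numpy as np, cv2
from workcell import ctrl
def save(name,tag):
    im=ctrl.get_image(name); np.savez(f'pics/{tag}.npz',**{k:np.array(v) for k,v in im.items()})
    cv2.imwrite(f'pics/{tag}.png',im['pixels']); return im
def load(tag): return dict(np.load(f'pics/{tag}.npz'))
def ray(im,u,v,fish=False):
    K=np.array(im['intrinsics']);R=cv2.Rodrigues(np.array(im['rvec'],float))[0];t=np.array(im['tvec'],float).ravel()
    x=(u-K[0,2])/K[0,0];y=(v-K[1,2])/K[1,1]
    if fish:
        r=np.hypot(x,y);d=np.array([np.sin(r)*x/max(r,1e-9),np.sin(r)*y/max(r,1e-9),np.cos(r)])
    else: d=np.array([x,y,1.])
    return -R.T@t,R.T@d
def onz(im,u,v,z,fish=False):
    o,d=ray(im,u,v,fish);return o+d*(z-o[2])/d[2]
def proj(im,P,fish=False):
    K=np.array(im['intrinsics']);R=cv2.Rodrigues(np.array(im['rvec'],float))[0];t=np.array(im['tvec'],float).ravel()
    c=R@np.array(P,float)+t
    if fish:
        th=np.arctan2(np.hypot(c[0],c[1]),c[2]);s=th/max(np.hypot(c[0],c[1]),1e-9);x,y=c[0]*s,c[1]*s
    else:x,y=c[0]/c[2],c[1]/c[2]
    return K[0,0]*x+K[0,2],K[1,1]*y+K[1,2]
E
python3 - <<'E'
from h import *
print(ctrl.get_obs())
for n in('side','top','wrist'):
    im=save(n,n+'0'); print(n,im['intrinsics'],-cv2.Rodrigues(np.array(im['rvec']))[0].T@np.array(im['tvec']).ravel())
E
```

```text
pics
{'t': 0.0, 'qpos': array([ 1.19903148e+00,  4.23823288e-01,  1.63065611e+00,  1.82374439e-06,
        1.08858785e+00, -1.89862178e-02]), 'qvel': array([ 0.00082948, -0.00117243, -0.00153131, -0.000144  , -0.00031519,
       -0.00107122]), 'joint_torque': array([-3.65752814e-03, -5.44627333e+01, -2.73650318e+01,  6.40188181e-02,
        2.26671580e-02, -1.01426956e-04]), 'ee_pos': array([215.71932513, 586.03580088, 229.92595716]), 'orientation': array([-1.55446275,  0.27709451, -0.27664034]), 'ft_force': array([ 1.4341229 , -0.30218953,  0.35865004]), 'moment': array([ 0.02638634, -0.00371135,  0.00158672]), 'width': 87.84056632389742}
side [[501.9287729    0.         320.58690255]
 [  0.         501.9287729  197.85490608]
 [  0.           0.           1.        ]] [ -106.0285404  -1226.1989605   1091.18390814]
top [[385.36593266   0.         322.63270925]
 [  0.         385.36593266 203.54181695]
 [  0.           0.           1.        ]] [3.13968933e+02 9.06090014e-01 1.19832910e+03]
wrist [[309.70691629   0.         317.63581195]
 [  0.         309.70691629 199.05107914]
 [  0.           0.           1.        ]] [154.75072618 611.01577473 384.5235697 ]
```

View pics/top0.png

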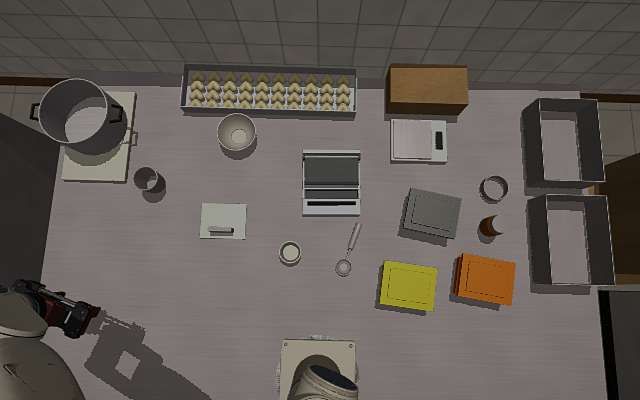

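View pics/side0.png

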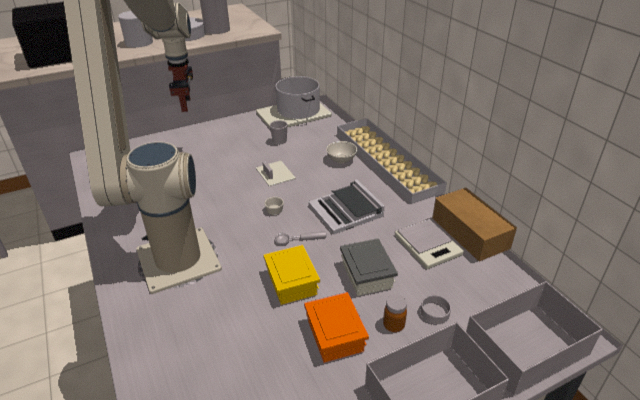

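View pics/wrist0.png

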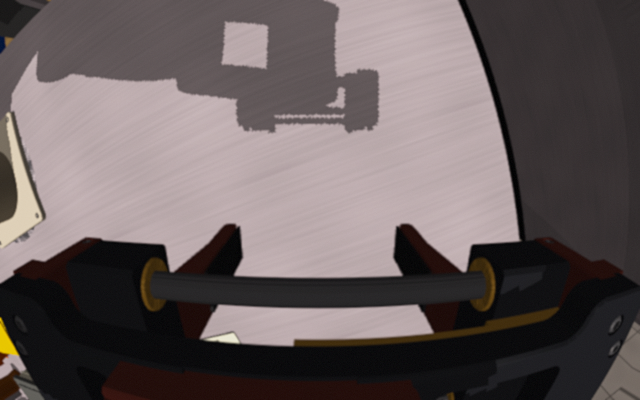

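The top view shows three tub-shaped things: a grey-lidded one at (432,213), yellow at (408,286) and orange at (485,279). The grey lid on a white body, right of the station, fits the description. The strip is at (223,221) with its bar at (219,230), and the station is at (331,183). I'll confirm these in enlarged crops.

```bash
python3 - <<'E'
from h import *
im=load('top0')['pixels'];s=load('side0')['pixels']
a=cv2.resize(im[140:260,190:350],None,fx=5,fy=5,interpolation=cv2.INTER_CUBIC);cv2.imwrite('pics/c1.png',a)
b=cv2.resize(im[140:250,290:470],(792,484),interpolation=cv2.INTER_CUBIC);cv2.imwrite('pics/c2.png',b)
c=cv2.resize(s[140:310,240:440],None,fx=3.5,fy=3.5,interpolation=cv2.INTER_CUBIC);cv2.imwrite('pics/c3.png',c)
E
```

```text
(no output)
```

View pics/c1.png

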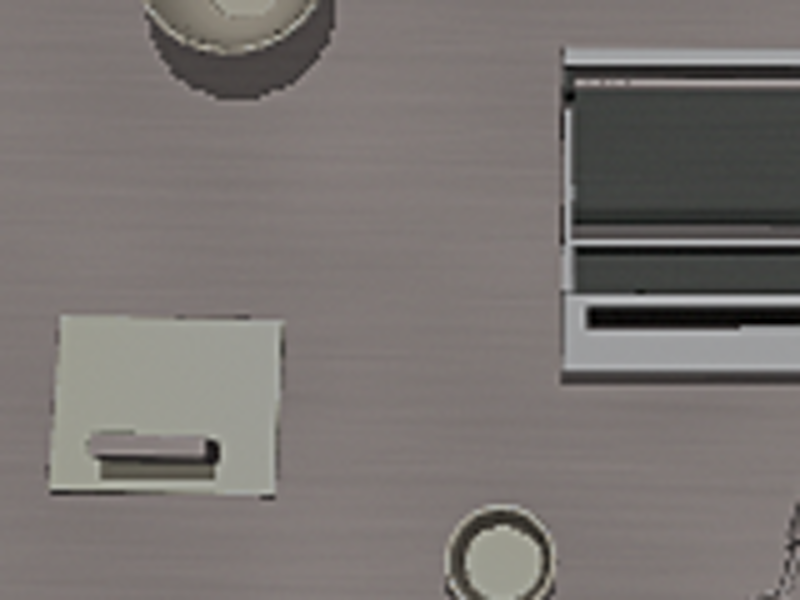

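View pics/c2.png

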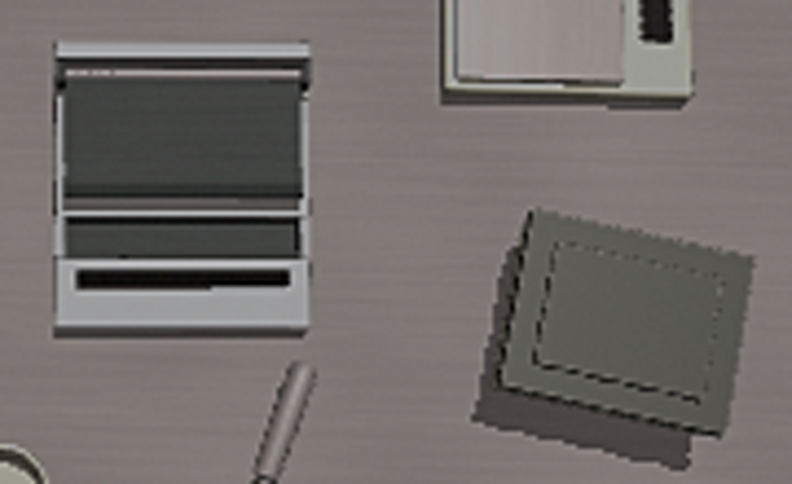

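View pics/c3.png

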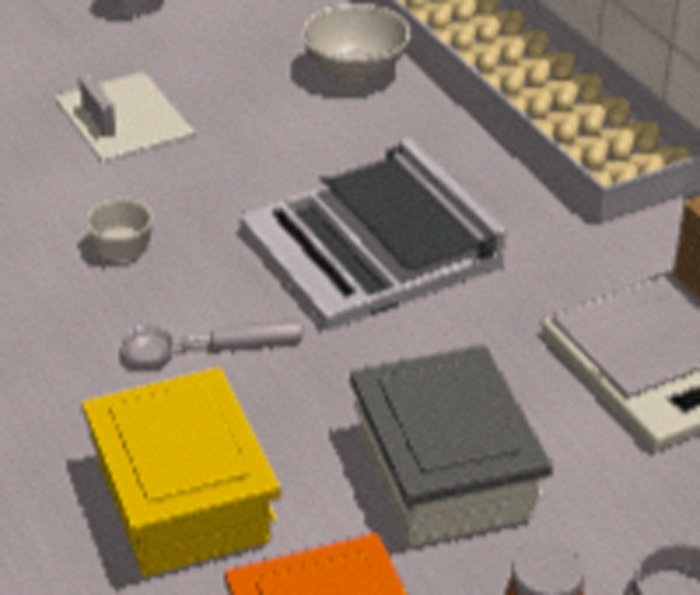

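```bash
python3 - <<'E'
from h import *
t=load('top0');s=load('side0')
def P(pts,sc,off,z,im=t):
    r=[]
    for u,v in pts:
        p=onz(im,(u+.5)/sc-.5+off[0],(v+.5)/sc-.5+off[1],z);r.append(p[:2].round(1))
    return np.array(r)
c1=(5,(190,140));c2=(4.4,(290,140));c3=(3.5,(240,140))
lid=P([(553,242),(723,280),(703,402),(536,363)],*c2,71);print('lid',lid.tolist(),lid.mean(0))
print('lidside',P([(378,375),(483,349),(549,465),(410,499)],*c3,66,s).tolist(), P([(378,375),(483,349),(549,465),(410,499)],*c3,66,s).mean(0))
d=P([(55,327),(308,327)],*c2,20);print('deck near',d.tolist(),d.mean(0))
r=P([(57,42),(308,42)],*c2,48);print('rail far',r.tolist(),r.mean(0))
g=P([(57,258),(306,258)],*c2,20);print('gutter near',g.tolist());
g=P([(66,216),(300,216)],*c2,20);print('gutter far',g.tolist());
print('side deck near',P([(240,225),(325,325)],*c3,20,s).tolist())
st=P([(60,315),(285,322),(275,495),(50,490)],*c1,4);print('strip',st.tolist(),st.mean(0))
b=P([(88,433),(208,438),(208,461),(90,457)],*c1,44);print('bar',b.tolist(),b.mean(0))
print('strip side',P([(57,98),(146,73),(195,131),(104,159)],*c3,4,s).tolist())
print('bowl',onz(t,237,134,50),'ramekin',onz(t,290,252,35),'spoon tip',onz(t,358,224,5))
# bar masks
E
```

```text
lid [[540.4, -278.4], [517.6, -393.2], [434.4, -377.4], [457.4, -266.0]] [ 487.45 -328.75]
lidside [[463.9, -255.7], [562.0, -268.4], [534.5, -413.4], [415.5, -394.5]] [ 493.975 -333.   ]
deck near [[479.5, 59.5], [484.7, -118.0]] [482.1  -29.25]
rail far [[678.2, 64.2], [683.7, -112.7]] [680.95 -24.25]
gutter near [[528.7, 59.9], [533.9, -116.0]]
gutter far [[559.1, 54.7], [564.1, -111.3]]
side deck near [[474.9, 45.0], [479.2, -129.5]]
strip [[508.4, 376.7], [508.1, 235.5], [399.6, 235.1], [398.7, 374.0]] [453.7   305.325]
bar [[430.7, 341.6], [429.7, 269.5], [415.9, 268.6], [416.3, 339.2]] [423.15  304.725]
strip side [[402.0, 370.6], [511.6, 372.4], [512.9, 239.1], [404.4, 235.8]]
bowl [720.34210298 269.79057573  50.        ] ramekin [361.24422003  90.78658041  35.        ] spoon tip [ 455.03404103 -114.84793465    5.        ]
```

```bash
python3 - <<'E'
from h import *
o=ctrl.get_obs();R=cv2.Rodrigues(o['orientation'])[0];print(R.round(3));print(ctrl.tips_ahead)
z=R[:,2];print('jaw yaw',np.degrees(np.arctan2(z[1],z[0])))
E
python3 -m creep '[{"tx":50,"ty":-50,"fingers":255}]'
```

```text
[[ 0.938 -0.     0.346]
 [-0.346 -0.001  0.938]
 [-0.    -1.    -0.001]]
8.0
jaw yaw 69.78628892946185schema error: expected keys tx, ty, tz, rx, ry, rz, fingers
```

```bash
python3 -m creep '[{"tx":50,"ty":-35,"tz":0,"rx":0,"ry":0,"rz":-0.15,"fingers":255},{"tx":100,"ty":-72,"tz":0,"rx":0,"ry":0,"rz":-0.32,"fingers":255},{"tx":145,"ty":-112,"tz":0,"rx":0,"ry":0,"rz":-0.49,"fingers":255},{"tx":185,"ty":-158,"tz":0,"rx":0,"ry":0,"rz":-0.66,"fingers":255},{"tx":215,"ty":-212,"tz":0,"rx":0,"ry":0,"rz":-0.83,"fingers":255},{"tx":235,"ty":-270,"tz":0,"rx":0,"ry":0,"rz":-1.0,"fingers":255},{"tx":250,"ty":-330,"tz":0,"rx":0,"ry":0,"rz":-1.12,"fingers":255},{"tx":262,"ty":-390,"tz":0,"rx":0,"ry":0,"rz":-1.218,"fingers":255},{"tx":270,"ty":-451,"tz":0,"rx":0,"ry":0,"rz":-1.218,"fingers":255},{"tx":272,"ty":-513,"tz":0,"rx":0,"ry":0,"rz":-1.218,"fingers":255}]'
```

```text
t: 1.4
ee_pos: [488.1, 71.6, 230.7]
orientation: [-1.209, 1.209, -1.209]
ft_force: [0.7, 0.9, -0.8]
width: 0.6
```

```bash
python3 -m creep '[{"tx":0,"ty":-60,"tz":0,"rx":0,"ry":0,"rz":0,"fingers":255},{"tx":0,"ty":-120,"tz":0,"rx":0,"ry":0,"rz":0,"fingers":255},{"tx":0,"ty":-173,"tz":0,"rx":0,"ry":0,"rz":0,"fingers":255},{"tx":0,"ty":-173,"tz":0,"rx":0,"ry":0,"rz":0,"fingers":255}]'; python3 -c "
from h import *
save('wrist','w1');print(ctrl.get_obs()['ee_pos'])"
```

```text
t: 1.9
ee_pos: [487.7, -102.5, 230.6]
orientation: [-1.207, 1.213, -1.213]
ft_force: [-0.4, -0.1, 0.1]
width: 0.5
[ 487.60576143 -100.88355821  230.49478872]
```

View pics/w1.png

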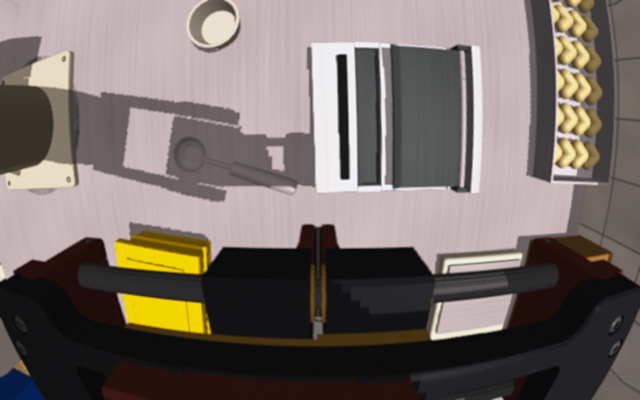

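The wrist view shows the station: near deck corners at about (312,43) and (316,191), seal at x≈343, gutter at 357–379, flap edge at ≈391. I'll cast these to the deck plane.

```bash
python3 - <<'E'
from h import *
w=load('w1');im=w['pixels']
cv2.imwrite('pics/c4.png',cv2.resize(im[30:205,300:490],None,fx=4,fy=4)[:600])
E
```

```text
(no output)
```

View pics/c4.png

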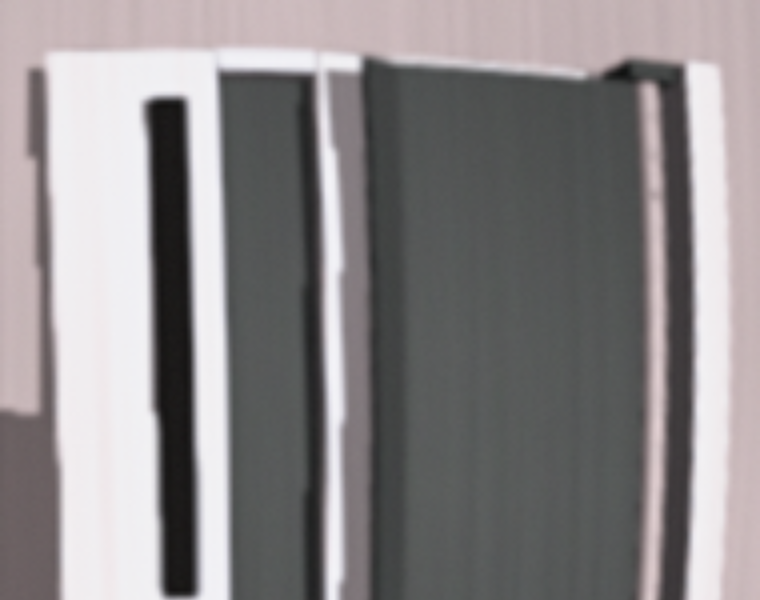

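```bash
python3 - <<'E'
from h import *
w=load('w1');o=lambda u,v,z:onz(w,(u+.5)/4-.5+300,(v+.5)/4-.5+30,z,True)[:2].round(1)
print('near deck edge',o(47,52,20),o(53,300,20),o(62,600,20), onz(w,316.5,190.5,20,True))
print('seal top L',o(145,100,25),o(188,98,25),'R',o(162,594,25),o(198,597,25))
print('gutter near',o(218,52,20),o(231,600,20),'gutter far',o(316,52,20),o(322,600,20))
print('flap mouth (17+20)',o(363,60,38),o(372,600,38),'fold',o(400,300,35))
print('rail far',o(718,62,48),o(732,300,48))
E
```

```text
near deck edge [482.1  62.4] [483.6 -12.8] [ 485.8 -102.1] [ 487.34405319 -115.41533018   20.        ]
seal top L [510.3  46.4] [522.8  47.2] R [515.4 -99.4] [ 526.1 -100.3]
gutter near [532.3  63.1] [ 536.6 -102.1] gutter far [561.6  64.6] [ 564.7 -102.1]
flap mouth (17+20) [571.7  58.2] [575.9 -98.7] fold [582.7 -11.6]
rail far [681.2  68.6] [684.6  -4.5]
```

```bash
python3 -m creep '[{"tx":0,"ty":-60,"tz":0,"rx":0,"ry":0,"rz":0,"fingers":255},{"tx":0,"ty":-120,"tz":0,"rx":0,"ry":0,"rz":0,"fingers":255},{"tx":0,"ty":-180,"tz":-20,"rx":0,"ry":0,"rz":0,"fingers":255},{"tx":0,"ty":-229,"tz":-50,"rx":0,"ry":0,"rz":0,"fingers":255},{"tx":0,"ty":-229,"tz":-100,"rx":0,"ry":0,"rz":0,"fingers":255},{"tx":0,"ty":-229,"tz":-138,"rx":0,"ry":0,"rz":0,"fingers":255},{"tx":0,"ty":-229,"tz":-138,"rx":0,"ry":0,"rz":0,"fingers":255}]'
```

```text
t: 2.82
ee_pos: [486.5, -325.9, 89.9]
orientation: [-1.211, 1.214, -1.203]
ft_force: [-0.6, 0.2, 0.6]
width: 0.5
```

```bash
python3 -c "
from h import *
a=save('side','s1')['pixels'];b=save('wrist','w2')['pixels']
cv2.imwrite('pics/c5.png',np.hstack([cv2.resize(a[150:310,280:440],(400,400)),cv2.resize(b[150:400,190:440],(400,400))]))"
```

```text
(no output)
```

View pics/c5.png

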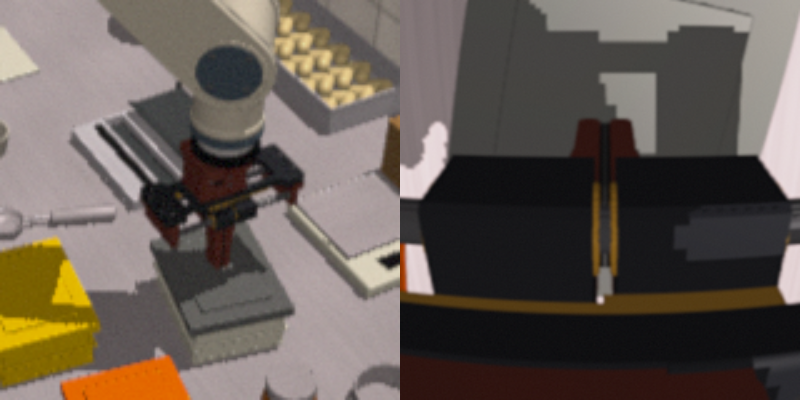

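The fingers are over the middle of the grey lid at about (220,262) in the left crop, so I'll press.

```bash
python3 -m creep '[{"tx":0,"ty":0,"tz":-6,"rx":0,"ry":0,"rz":0,"fingers":255},{"tx":0,"ty":0,"tz":-12,"rx":0,"ry":0,"rz":0,"fingers":255},{"tx":0,"ty":0,"tz":-15,"rx":0,"ry":0,"rz":0,"fingers":255},{"tx":0,"ty":0,"tz":-18,"rx":0,"ry":0,"rz":0,"fingers":255},{"tx":0,"ty":0,"tz":-18,"rx":0,"ry":0,"rz":0,"fingers":255}]'
```

```text
t: 3.55
ee_pos: [488.4, -328.6, 75.0]
orientation: [-1.209, 1.208, -1.21]
ft_force: [0.8, 1.6, 1.5]
width: 0.5
```

```bash
python3 -m creep '[{"tx":0,"ty":0,"tz":-2,"rx":0,"ry":0,"rz":0,"fingers":255},{"tx":0,"ty":0,"tz":-3,"rx":0,"ry":0,"rz":0,"fingers":255}]';python3 -m creep '[{"tx":0,"ty":0,"tz":-1,"rx":0,"ry":0,"rz":0,"fingers":255},{"tx":0,"ty":0,"tz":-2,"rx":0,"ry":0,"rz":0,"fingers":255}]'
```

```text
t: 3.8
ee_pos: [488.4, -328.7, 72.1]
orientation: [-1.209, 1.208, -1.21]
ft_force: [1.0, 1.7, 4.8]
width: 0.5
t: 4.05
ee_pos: [488.4, -328.7, 71.2]
orientation: [-1.209, 1.208, -1.21]
ft_force: [-3.1, 4.7, 21.6]
width: 0.5
```

```bash
python3 -m creep '[{"tx":0,"ty":0,"tz":-0.6,"rx":0,"ry":0,"rz":0,"fingers":255},{"tx":0,"ty":0,"tz":-0.6,"rx":0,"ry":0,"rz":0,"fingers":255}]'
```

```text
t: 4.3
ee_pos: [488.4, -328.7, 71.1]
orientation: [-1.209, 1.208, -1.21]
ft_force: [-2.5, 4.6, 20.9]
width: 0.6
```

```bash
python3 -m creep '[{"tx":0,"ty":0,"tz":50,"rx":0,"ry":0,"rz":0,"fingers":255},{"tx":0,"ty":0,"tz":105,"rx":0,"ry":0,"rz":0,"fingers":0},{"tx":0,"ty":50,"tz":130,"rx":0,"ry":0,"rz":0,"fingers":0},{"tx":0,"ty":110,"tz":130,"rx":0,"ry":0,"rz":0,"fingers":0},{"tx":-5,"ty":170,"tz":130,"rx":0,"ry":0,"rz":0,"fingers":0},{"tx":-10,"ty":230,"tz":130,"rx":0,"ry":0,"rz":0,"fingers":0},{"tx":-20,"ty":290,"tz":130,"rx":0,"ry":0,"rz":0,"fingers":0},{"tx":-30,"ty":350,"tz":130,"rx":0,"ry":0,"rz":0,"fingers":0},{"tx":-40,"ty":410,"tz":130,"rx":0,"ry":0,"rz":0,"fingers":0},{"tx":-50,"ty":470,"tz":130,"rx":0,"ry":0,"rz":0,"fingers":0}]'
python3 -m creep '[{"tx":-7,"ty":60,"tz":0,"rx":0,"ry":0,"rz":0,"fingers":0},{"tx":-14,"ty":110,"tz":0,"rx":0,"ry":0,"rz":0,"fingers":0},{"tx":-14,"ty":110,"tz":0,"rx":0,"ry":0,"rz":0,"fingers":0},{"tx":-14,"ty":110,"tz":0,"rx":0,"ry":0,"rz":0,"fingers":0}]'
python3 -c "
from h import *
save('wrist','w3');save('side','s3');save('top','t3');print(ctrl.get_obs()['ee_pos'])"
```

```text
t: 5.55
ee_pos: [437.3, 143.1, 199.1]
orientation: [-1.209, 1.209, -1.21]
ft_force: [0.8, 0.3, 1.0]
width: 86.3
t: 6.05
ee_pos: [423.5, 251.0, 198.7]
orientation: [-1.211, 1.209, -1.209]
ft_force: [-0.3, -0.6, -0.1]
width: 87.4
[424.02910575 250.25221969 198.96862741]
```

View pics/w3.png

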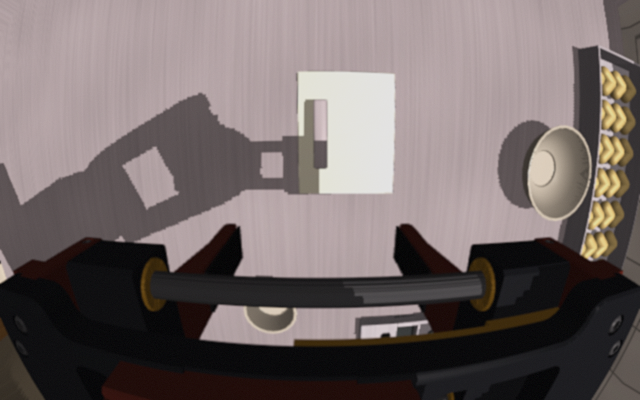

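View pics/s3.png

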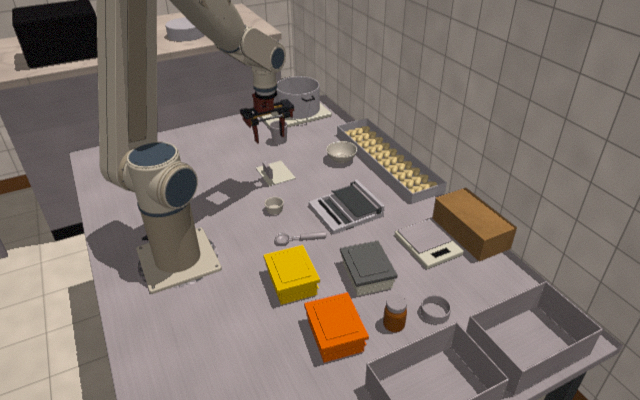

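The wrist view shows the strip plate at (298–394, 71–194), with the bar top at (315–327, 99–168).

```bash
python3 - <<'E'
from h import *
w=load('w3');im=w['pixels']
cv2.imwrite('pics/c6.png',cv2.resize(im[60:205,285:405],None,fx=4,fy=4))
E
```

```text
(no output)
```

View pics/c6.png

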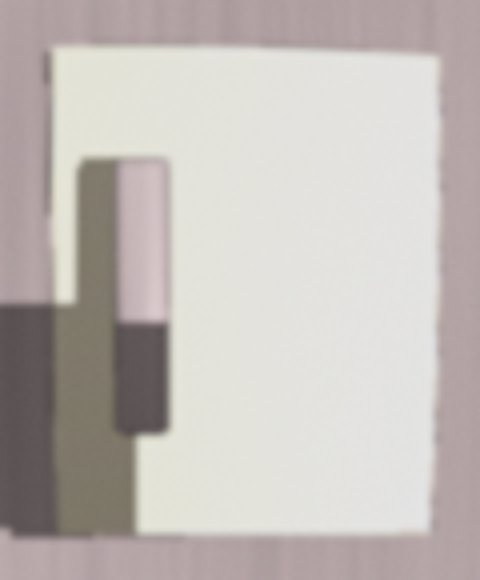

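```bash
python3 - <<'E'
from h import *
w=load('w3');o=lambda u,v,z:onz(w,(u+.5)/4-.5+285,(v+.5)/4-.5+60,z,True)[:2].round(1)
print('plate RL,FL,FR,RR',o(49,46,4),o(441,55,4),o(432,534,4),o(55,534,4))
print('bar',o(118,157,44),o(170,157,44),o(170,433,44),o(114,433,44))
E
```

```text
plate RL,FL,FR,RR [401.1 378.1] [511.8 378.5] [512.9 238.8] [402.1 238.4]
bar [420.8 343.1] [433.6 343.1] [433.9 273.8] [419.8 273.8]
```

```bash
python3 -m creep '[{"tx":2.5,"ty":56.5,"tz":0,"rx":0,"ry":0,"rz":0,"fingers":0},{"tx":2.5,"ty":56.5,"tz":-60,"rx":0,"ry":0,"rz":0,"fingers":0},{"tx":2.5,"ty":56.5,"tz":-110,"rx":0,"ry":0,"rz":0,"fingers":0},{"tx":2.5,"ty":56.5,"tz":-150,"rx":0,"ry":0,"rz":0,"fingers":0},{"tx":2.5,"ty":56.5,"tz":-172,"rx":0,"ry":0,"rz":0,"fingers":0},{"tx":2.5,"ty":56.5,"tz":-182,"rx":0,"ry":0,"rz":0,"fingers":0},{"tx":2.5,"ty":56.5,"tz":-182,"rx":0,"ry":0,"rz":0,"fingers":0}]'
python3 -c "
from h import *
save('wrist','w4');save('side','s4')
print(ctrl.get_obs()['ee_pos'])
a=load('w4')['pixels'];b=load('s4')['pixels']
cv2.imwrite('pics/c7.png',np.hstack([cv2.resize(a,(640,400)),cv2.resize(b[120:220,220:260+0],(160,400))])[:, :800])"
```

```text
t: 7.08
ee_pos: [426.7, 307.3, 17.0]
orientation: [-1.209, 1.21, -1.21]
ft_force: [-0.1, -0.9, 1.0]
width: 87.9
[427.195764   308.05972987  17.95594806]
```

View pics/c7.png

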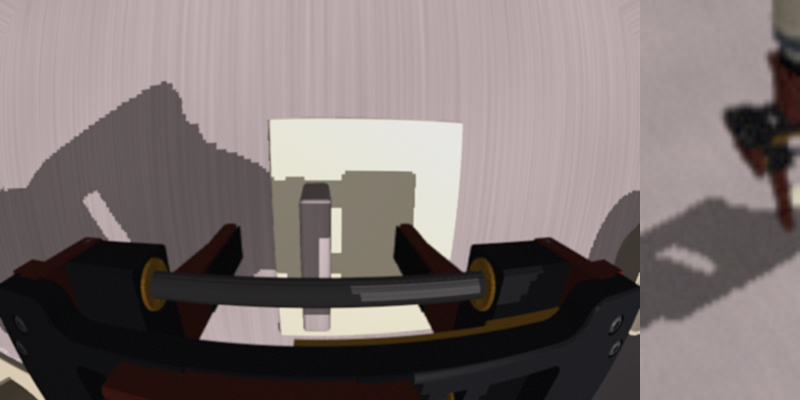

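The bar at (316,250) stands centred between the open fingers, so I'll close on it.

```bash
python3 -m creep '[{"tx":0,"ty":0,"tz":0,"rx":0,"ry":0,"rz":0,"fingers":255},{"tx":0,"ty":0,"tz":0,"rx":0,"ry":0,"rz":0,"fingers":255},{"tx":0,"ty":0,"tz":0,"rx":0,"ry":0,"rz":0,"fingers":255},{"tx":0,"ty":0,"tz":0,"rx":0,"ry":0,"rz":0,"fingers":255},{"tx":0,"ty":0,"tz":0,"rx":0,"ry":0,"rz":0,"fingers":255}]'; python3 -m creep '[{"tx":0,"ty":0,"tz":0,"rx":0,"ry":0,"rz":0,"fingers":255},{"tx":0,"ty":0,"tz":20,"rx":0,"ry":0,"rz":0,"fingers":255},{"tx":0,"ty":0,"tz":70,"rx":0,"ry":0,"rz":0,"fingers":255},{"tx":0,"ty":0,"tz":100,"rx":0,"ry":0,"rz":0,"fingers":255},{"tx":0,"ty":0,"tz":100,"rx":0,"ry":0,"rz":0,"fingers":255}]'
python3 -c "
from h import *
save('wrist','w5');save('side','s5');save('top','t5')
print(ctrl.get_obs()['ee_pos'])"
```

```text
t: 7.8
ee_pos: [426.4, 308.0, 17.1]
orientation: [-1.209, 1.209, -1.209]
ft_force: [-1.2, -0.5, -1.1]
width: 41.3
t: 8.43
ee_pos: [427.8, 308.9, 119.2]
orientation: [-1.204, 1.208, -1.209]
ft_force: [-0.4, -0.8, -0.5]
width: 0.4
[425.78684797 307.55613062 116.12913257]
```

View pics/w5.png

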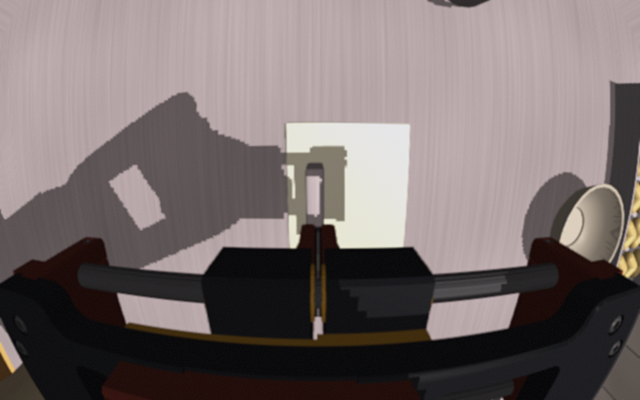

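I lifted before the fingers had closed: the opening was still 41 mm after 5 rows and 0.4 mm later. The strip is still on the bench with its bar at (315,190). I'll reopen, go down again and wait for the fingers to close.

```bash
python3 -m creep '[{"tx":0,"ty":0,"tz":0,"rx":0,"ry":0,"rz":0,"fingers":0},{"tx":0,"ty":0,"tz":0,"rx":0,"ry":0,"rz":0,"fingers":0},{"tx":0,"ty":0,"tz":0,"rx":0,"ry":0,"rz":0,"fingers":0},{"tx":0,"ty":0,"tz":0,"rx":0,"ry":0,"rz":0,"fingers":0},{"tx":0,"ty":0,"tz":0,"rx":0,"ry":0,"rz":0,"fingers":0},{"tx":0,"ty":0,"tz":0,"rx":0,"ry":0,"rz":0,"fingers":0},{"tx":0,"ty":0,"tz":0,"rx":0,"ry":0,"rz":0,"fingers":0}]'
python3 - <<'E'
from h import *
w=load('w5');im=w['pixels']
cv2.imwrite('pics/c8.png',cv2.resize(im[110:255,270:430],None,fx=4,fy=4))
E
```

```text
t: 9.45
ee_pos: [426.5, 308.0, 117.1]
orientation: [-1.209, 1.209, -1.209]
ft_force: [0.0, -0.4, 0.2]
width: 66.9
```

View pics/c8.png

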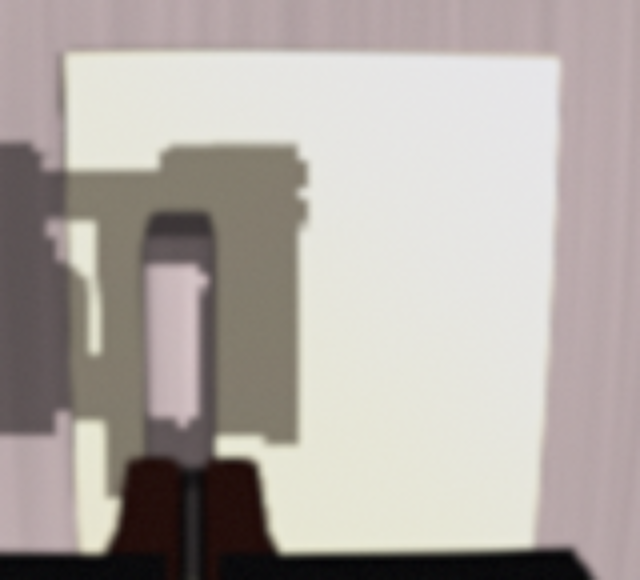

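```bash
python3 - <<'E'
from h import *
w=load('w5');o=lambda u,v,z:onz(w,(u+.5)/4-.5+270,(v+.5)/4-.5+110,z,True)[:2].round(1)
print(o(65,52,4),o(560,58,4),o(77,550,4),o(537,545,4),'bar top',o(143,238,44),o(215,238,44))
E
python3 -m creep '[{"tx":0,"ty":0,"tz":0,"rx":0,"ry":0,"rz":0,"fingers":0},{"tx":0,"ty":0,"tz":-30,"rx":0,"ry":0,"rz":0,"fingers":0},{"tx":0,"ty":0,"tz":-60,"rx":0,"ry":0,"rz":0,"fingers":0},{"tx":0,"ty":0,"tz":-88,"rx":0,"ry":0,"rz":0,"fingers":0},{"tx":0,"ty":0,"tz":-100,"rx":0,"ry":0,"rz":0,"fingers":0},{"tx":0,"ty":0,"tz":-100,"rx":0,"ry":0,"rz":0,"fingers":0}]'
```

```text
[401.7 377.8] [511.  378.3] [402.1 262.9] [512.7 263. ] bar top [419.8 342.7] [433.3 342.7]
t: 10.2
ee_pos: [426.1, 307.8, 16.6]
orientation: [-1.211, 1.21, -1.209]
ft_force: [0.0, -1.0, 1.4]
width: 88.0
```

```bash
python3 -m creep '[{"tx":0,"ty":0,"tz":0,"rx":0,"ry":0,"rz":0,"fingers":255},{"tx":0,"ty":0,"tz":0,"rx":0,"ry":0,"rz":0,"fingers":255},{"tx":0,"ty":0,"tz":0,"rx":0,"ry":0,"rz":0,"fingers":255},{"tx":0,"ty":0,"tz":0,"rx":0,"ry":0,"rz":0,"fingers":255},{"tx":0,"ty":0,"tz":0,"rx":0,"ry":0,"rz":0,"fingers":255},{"tx":0,"ty":0,"tz":0,"rx":0,"ry":0,"rz":0,"fingers":255},{"tx":0,"ty":0,"tz":0,"rx":0,"ry":0,"rz":0,"fingers":255},{"tx":0,"ty":0,"tz":0,"rx":0,"ry":0,"rz":0,"fingers":255},{"tx":0,"ty":0,"tz":0,"rx":0,"ry":0,"rz":0,"fingers":255},{"tx":0,"ty":0,"tz":0,"rx":0,"ry":0,"rz":0,"fingers":255}]'
```

```text
t: 11.45
ee_pos: [426.4, 308.0, 17.0]
orientation: [-1.209, 1.209, -1.209]
ft_force: [-0.4, 0.4, -1.1]
width: 13.8
```

```bash
python3 -m creep '[{"tx":0,"ty":0,"tz":15,"rx":0,"ry":0,"rz":0,"fingers":255},{"tx":0,"ty":0,"tz":50,"rx":0,"ry":0,"rz":0,"fingers":255},{"tx":0,"ty":0,"tz":100,"rx":0,"ry":0,"rz":0,"fingers":255},{"tx":0,"ty":-40,"tz":100,"rx":0,"ry":0,"rz":0,"fingers":255},{"tx":0,"ty":-80,"tz":100,"rx":0,"ry":0,"rz":0,"fingers":255},{"tx":0,"ty":-80,"tz":100,"rx":0,"ry":0,"rz":0,"fingers":255},{"tx":0,"ty":-80,"tz":100,"rx":0,"ry":0,"rz":0,"fingers":255}]'
python3 -c "
from h import *
save('wrist','w6');save('side','s6')
print(ctrl.get_obs()['ee_pos'])
a=load('w6')['pixels'];b=load('s6')['pixels']
cv2.imwrite('pics/c9.png',np.hstack([cv2.resize(a,(480,300)),cv2.resize(b[90:240,200:360],(320,300))]))"
```

```text
t: 12.32
ee_pos: [426.9, 228.4, 117.8]
orientation: [-1.207, 1.209, -1.21]
ft_force: [-0.3, 0.4, -2.2]
width: 13.9
[426.81677295 228.84192395 117.42659137]
```

View pics/c9.png

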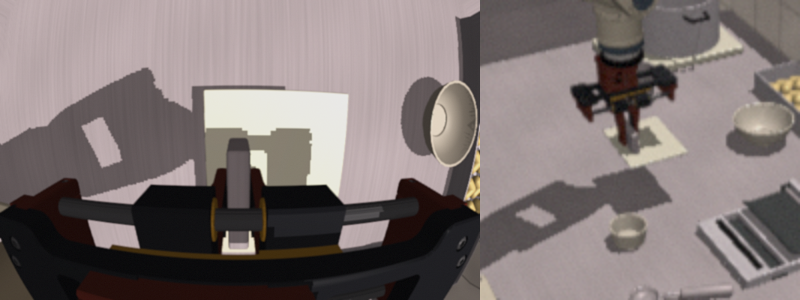

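View pics/w6.png

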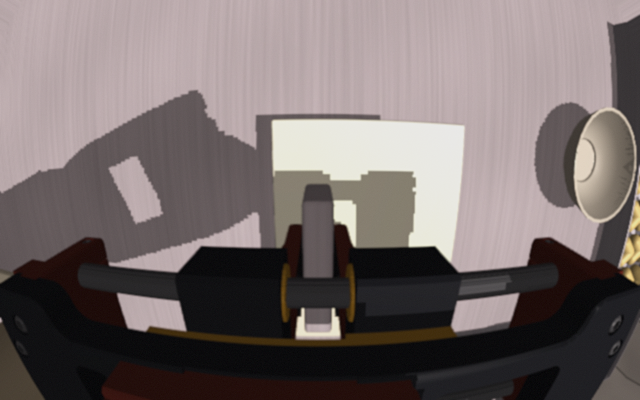

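The strip hangs from the bar. Its left plate corners are at (272,119) and (464,125) in the wrist view, nearly as they were before the lift, so it didn't tilt.

```bash
python3 - <<'E'
from h import *
w=load('w6')
a=onz(w,272,119.5,104,True);b=onz(w,464,125,104,True);c=onz(w,456,245,104,True);print(a,b,c,np.linalg.norm(b-a),'yaw',np.degrees(np.arctan2(b[1]-a[1],b[0]-a[0])),np.degrees(np.arctan2(-(b-c)[0],(b-c)[1])))
print('bar end top',onz(w,304,185,144,True),onz(w,331,185,144,True))
E
```

```text
[403.14942202 298.55259685 104.        ] [512.95115005 298.5222915  104.        ] [515.22756237 224.25019454 104.        ] 109.80173220723898 yaw -0.01581367088179349 1.7555448867925822
bar end top [422.02480161 270.26479915 144.        ] [433.44192563 270.26310962 144.        ]
```

```bash
python3 -m creep '[{"tx":10,"ty":-45,"tz":0,"rx":0,"ry":0,"rz":0,"fingers":255},{"tx":20,"ty":-95,"tz":0,"rx":0,"ry":0,"rz":0.01,"fingers":255},{"tx":30,"ty":-150,"tz":0,"rx":0,"ry":0,"rz":0.026,"fingers":255},{"tx":40,"ty":-205,"tz":0,"rx":0,"ry":0.03,"rz":0.026,"fingers":255},{"tx":48,"ty":-245,"tz":0,"rx":0,"ry":0.06,"rz":0.026,"fingers":255},{"tx":51.6,"ty":-256,"tz":-10,"rx":0,"ry":0.06,"rz":0.026,"fingers":255},{"tx":51.6,"ty":-256,"tz":-32,"rx":0,"ry":0.06,"rz":0.026,"fingers":255},{"tx":51.6,"ty":-256,"tz":-47,"rx":0,"ry":0.06,"rz":0.026,"fingers":255},{"tx":51.6,"ty":-256,"tz":-47,"rx":0,"ry":0.06,"rz":0.026,"fingers":255},{"tx":51.6,"ty":-256,"tz":-47,"rx":0,"ry":0.06,"rz":0.026,"fingers":255}]'
python3 -c "
from h import *
save('wrist','w7');save('side','s7');save('top','t7')
print(ctrl.get_obs()['ee_pos'])
a=load('w7')['pixels'];b=load('s7')['pixels']
cv2.imwrite('pics/c10.png',np.vstack([cv2.resize(a[80:260,240:480],(800,600))]));cv2.imwrite('pics/c11.png',cv2.resize(b[130:250,270:430],(800,600)))"
```

```text
t: 13.68
ee_pos: [478.2, -27.4, 70.2]
orientation: [-1.266, 1.233, -1.16]
ft_force: [-0.9, -0.5, -2.0]
width: 13.9
[478.50293132 -27.77711172  70.66100571]
```

View pics/c10.png

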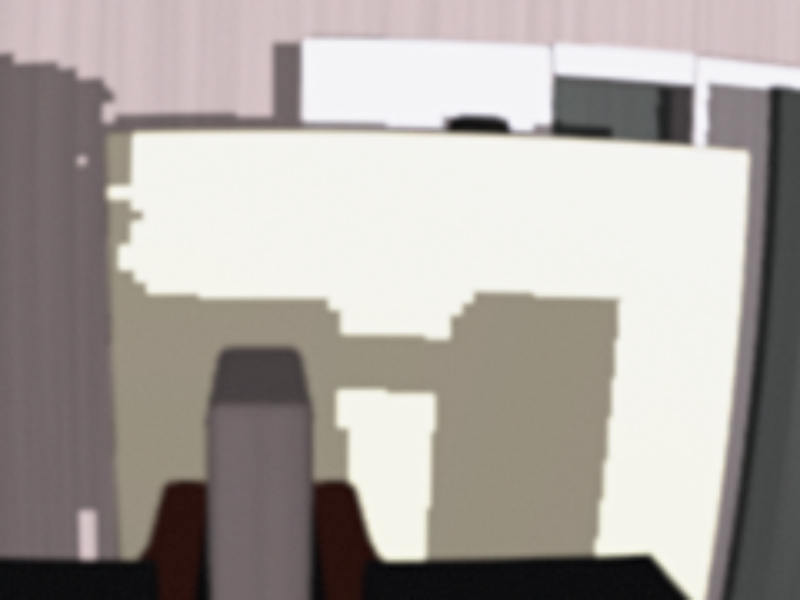

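View pics/c11.png

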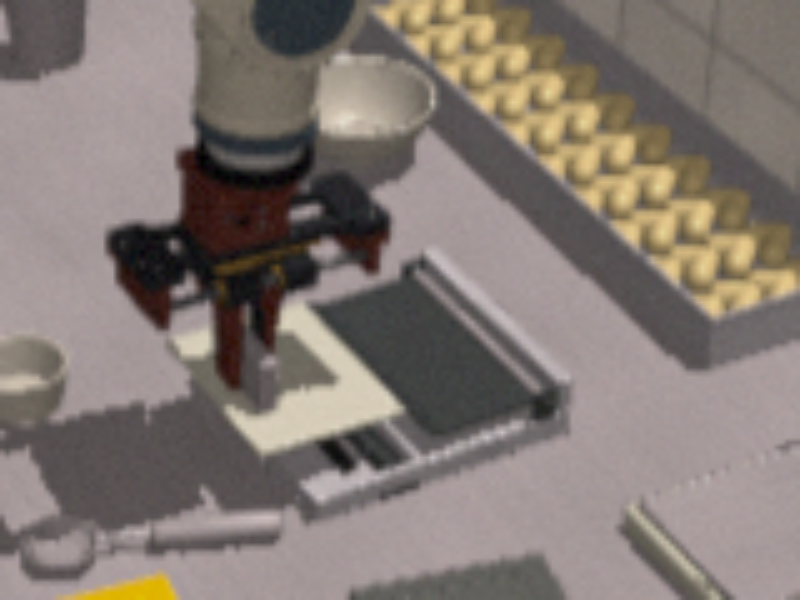

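The strip hangs over the near deck and gutter with its front edge parallel to the flap lip, short of the mouth (c10: front-left corner (748,150), lip at x≈770). I'll check the lateral position in numbers.

```bash
python3 - <<'E'
from h import *
w=load('w7');o=lambda u,v,z:onz(w,(u+.5)*.3-.5+240,(v+.5)*.3-.5+80,z,True).round(1)
print('FL',o(748,150,52.3),'front low',o(712,585,52.3),'RL',o(108,130,58.8))
print('deck FL corner',o(302,38,20),'gutter near',o(552,46,20),'gut far',o(693,55,20),'seal left end',o(447,118,25),o(508,122,25),'lip',o(770,90,37.5),o(730,585,37.5))
E
```

```text
FL [560.9  45.2  52.3] front low [564.5 -35.7  52.3] RL [451.9  42.5  58.8]
deck FL corner [481.9  61.9  20. ] gutter near [531.4  63.3  20. ] gut far [561.4  64.4  20. ] seal left end [510.3  47.2  25. ] [522.2  47.2  25. ] lip [571.3  57.6  37.5] [575.4 -42.2  37.5]
```

```bash
python3 -m creep '[{"tx":0,"ty":0,"tz":-12,"rx":0,"ry":0,"rz":0,"fingers":255},{"tx":0,"ty":0,"tz":-20,"rx":0,"ry":0,"rz":0,"fingers":255},{"tx":0,"ty":0,"tz":-23,"rx":0,"ry":0,"rz":0,"fingers":255},{"tx":4,"ty":0.1,"tz":-23,"rx":0,"ry":0,"rz":0,"fingers":255},{"tx":8,"ty":0.2,"tz":-23.5,"rx":0,"ry":0,"rz":0,"fingers":255},{"tx":8,"ty":0.2,"tz":-23.5,"rx":0,"ry":0,"rz":0,"fingers":255},{"tx":8,"ty":0.2,"tz":-23.5,"rx":0,"ry":0,"rz":0,"fingers":255}]'
python3 -c "
from h import *
save('wrist','w8');save('side','s8')
print(ctrl.get_obs()['ee_pos'])
a=load('w8')['pixels'];b=load('s8')['pixels']
cv2.imwrite('pics/c12.png',cv2.resize(a[80:260,240:480],(800,600)));cv2.imwrite('pics/c13.png',cv2.resize(b[130:250,270:430],(800,600)))"
```

```text
t: 14.7
ee_pos: [486.1, -27.8, 46.7]
orientation: [-1.265, 1.234, -1.161]
ft_force: [0.4, -0.3, -3.0]
width: 13.9
[485.941285   -27.78239782  46.65660672]
```

View pics/c12.png

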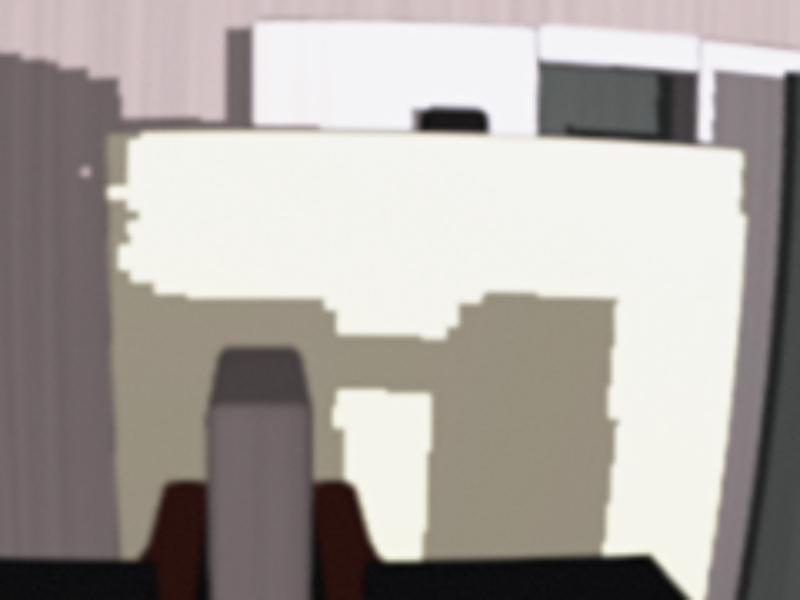

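View pics/c13.png

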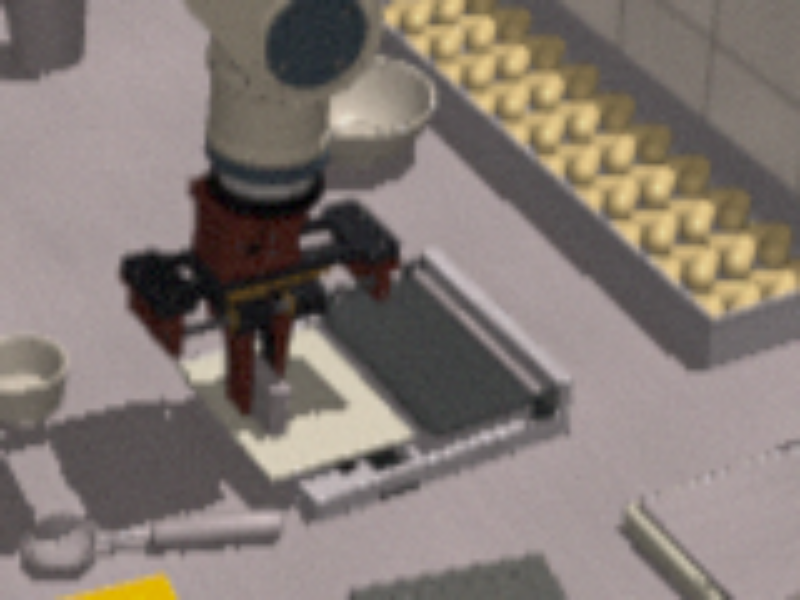

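```bash
python3 - <<'E'
from h import *
w=load('w8');o=lambda u,v,z:onz(w,(u+.5)*.3-.5+240,(v+.5)*.3-.5+80,z,True).round(1)
print('FL',o(744,152,28.5),'gut far',o(697,55,20),'deck left edge',o(535,25,20),'gutter near',o(538,40,20),'lip',o(788,75,37.5))
E
python3 -m creep '[{"tx":5,"ty":0.1,"tz":-0.5,"rx":0,"ry":0,"rz":0,"fingers":255},{"tx":10,"ty":0.2,"tz":-1,"rx":0,"ry":0,"rz":0,"fingers":255},{"tx":15,"ty":0.4,"tz":-1.2,"rx":0,"ry":0,"rz":0,"fingers":255},{"tx":20,"ty":0.5,"tz":-1.4,"rx":0,"ry":0,"rz":0,"fingers":255},{"tx":20,"ty":0.5,"tz":-1.4,"rx":0,"ry":0,"rz":0,"fingers":255}]'
```

```text
FL [568.2  44.3  28.5] gut far [561.5  61.3  20. ] deck left edge [531.   63.7  20. ] gutter near [531.6  61.1  20. ] lip [571.9  57.9  37.5]
t: 15.42
ee_pos: [506.5, -27.3, 45.1]
orientation: [-1.265, 1.233, -1.161]
ft_force: [0.3, 0.9, -1.5]
width: 14.1
```

```bash
python3 -m creep '[{"tx":4,"ty":0.1,"tz":-0.1,"rx":0,"ry":0,"rz":0,"fingers":255},{"tx":8,"ty":0.2,"tz":-0.1,"rx":0,"ry":0,"rz":0,"fingers":255},{"tx":12.5,"ty":0.3,"tz":-0.2,"rx":0,"ry":0,"rz":0,"fingers":255},{"tx":12.5,"ty":0.3,"tz":-0.2,"rx":0,"ry":0,"rz":0,"fingers":255}]'
python3 -c "
from h import *
save('wrist','w9');save('side','s9')
print(ctrl.get_obs()['ee_pos'])
a=load('w9')['pixels'];b=load('s9')['pixels']
cv2.imwrite('pics/c14.png',cv2.resize(a[80:260,240:480],(800,600)));cv2.imwrite('pics/c15.png',cv2.resize(b[130:250,270:430],(800,600)))"
```

```text
t: 15.92
ee_pos: [519.0, -27.0, 45.0]
orientation: [-1.265, 1.233, -1.161]
ft_force: [0.2, -1.2, -2.4]
width: 13.8
[518.41836905 -27.01358271  44.92756047]
```

View pics/c14.png

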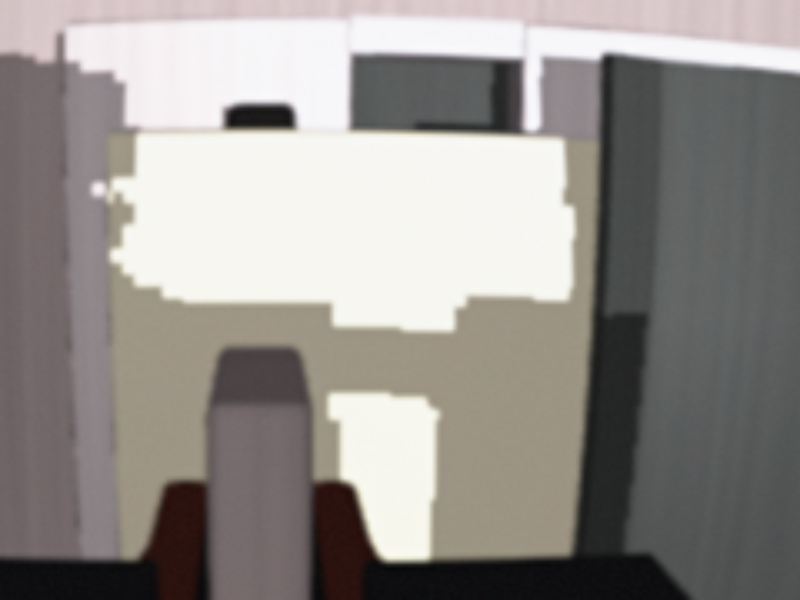

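View pics/c15.png

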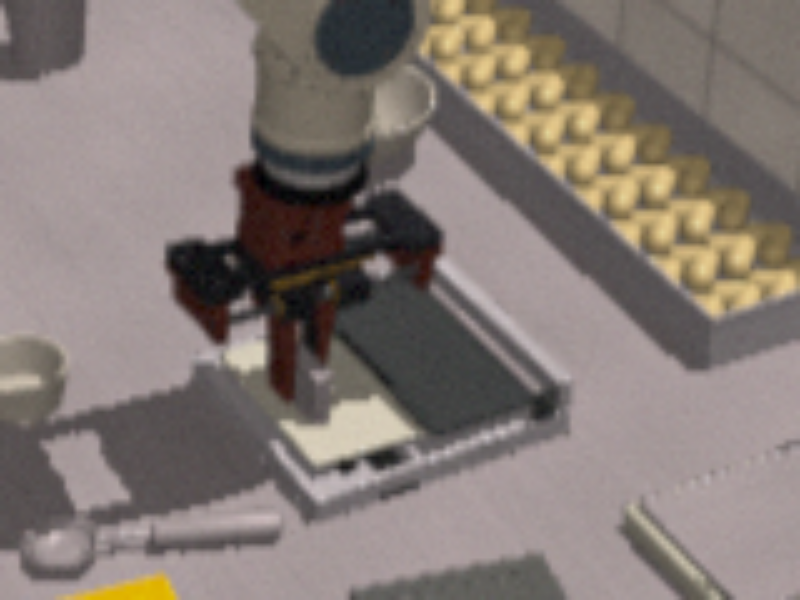

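The front edge has passed under the flap lip (c14: edge hidden behind x≈600), the flap lies level, and there is almost no force. Next I'll level the strip and press down.

```bash
python3 -m creep '[{"tx":0,"ty":0,"tz":-2,"rx":0,"ry":-0.015,"rz":0,"fingers":255},{"tx":0,"ty":0,"tz":-4,"rx":0,"ry":-0.03,"rz":0,"fingers":255},{"tx":0,"ty":0,"tz":-6,"rx":0,"ry":-0.045,"rz":0,"fingers":255},{"tx":0,"ty":0,"tz":-8,"rx":0,"ry":-0.06,"rz":0,"fingers":255},{"tx":0,"ty":0,"tz":-8,"rx":0,"ry":-0.06,"rz":0,"fingers":255}]'
```

```text
t: 16.65
ee_pos: [517.9, -27.0, 37.2]
orientation: [-1.222, 1.19, -1.191]
ft_force: [-3.1, 0.2, 6.3]
width: 13.9
```

```bash
python3 -m creep '[{"tx":0,"ty":0,"tz":-0.8,"rx":0,"ry":0,"rz":0,"fingers":255},{"tx":0,"ty":0,"tz":-1.2,"rx":0,"ry":0,"rz":0,"fingers":255},{"tx":0,"ty":0,"tz":-1.2,"rx":0,"ry":0,"rz":0,"fingers":255}]'
python3 -c "
from h import *
o=ctrl.get_obs();print(cv2.Rodrigues(o['orientation'])[0].round(4),o['ft_force'],o['moment'])"
```

```text
t: 17.02
ee_pos: [517.9, -27.0, 37.0]
orientation: [-1.222, 1.19, -1.19]
ft_force: [-7.2, -0.2, 19.5]
width: 14.1
[[ 2.590e-02 -3.000e-04  9.997e-01]
 [-9.997e-01 -8.000e-04  2.590e-02]
 [ 8.000e-04 -1.000e+00 -3.000e-04]] [-7.23904896 -0.23846418 19.47007297] [0.02894713 1.12588489 0.0488676 ]
```

```bash
python3 -c "
from h import *
save('wrist','w10');save('side','s10');save('top','t10')
print(ctrl.get_obs()['ee_pos'],ctrl.get_obs()['ft_force'])
a=load('w10')['pixels'];b=load('s10')['pixels']
cv2.imwrite('pics/c16.png',cv2.resize(a[80:260,240:480],(800,600)));cv2.imwrite('pics/c17.png',cv2.resize(b[130:250,270:430],(800,600)))"
```

```text
[517.90447207 -27.03094007  36.98026854] [-8.35208974 -0.47379164 20.04688638]
```

View pics/c16.png

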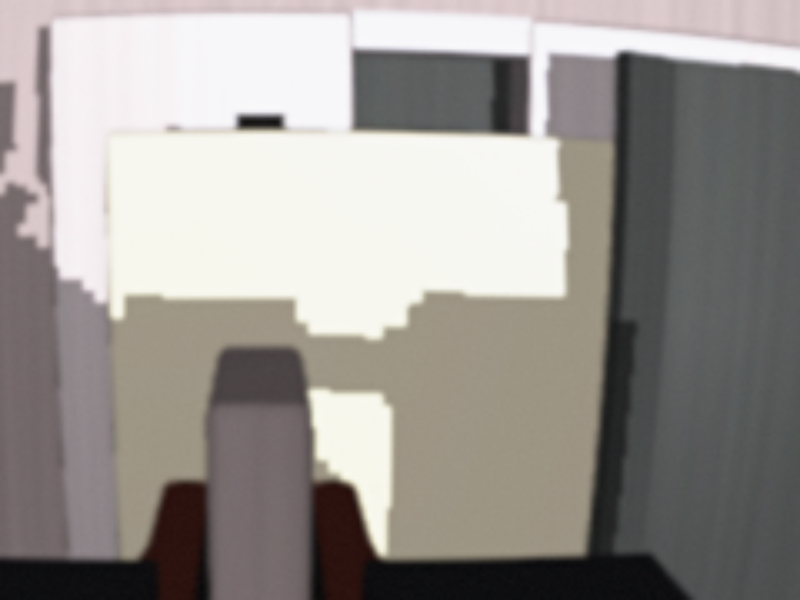

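View pics/c17.png

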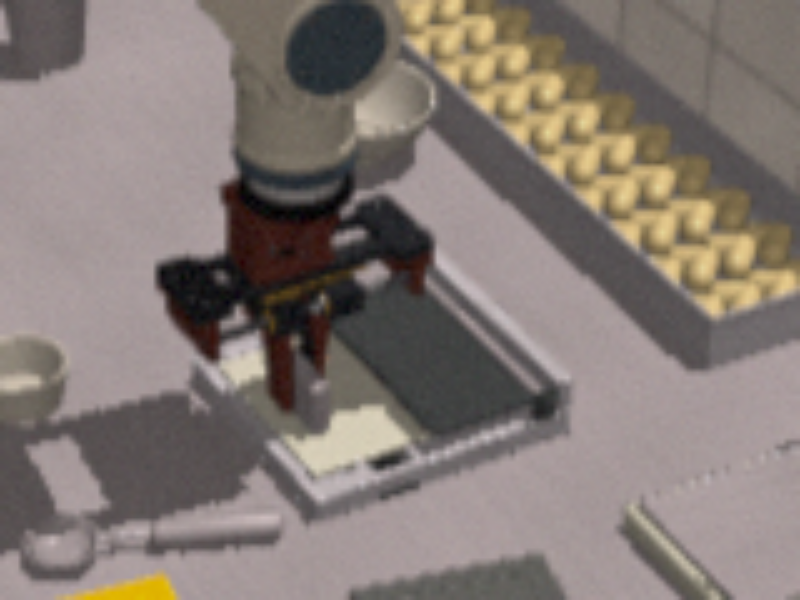

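View pics/t10.png

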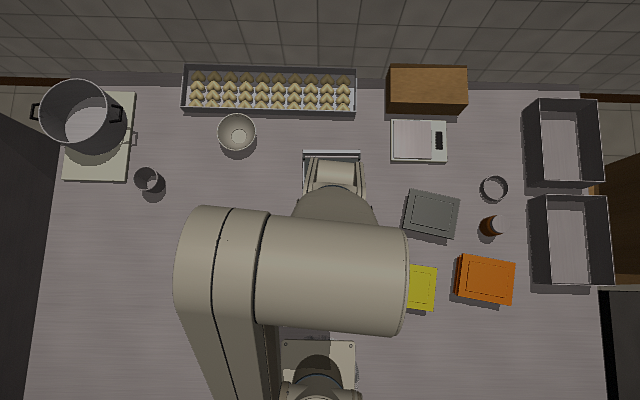

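```bash
python3 - <<'E'
from h import *
w=load('w10');o=lambda u,v,z:onz(w,(u+.5)*.3-.5+240,(v+.5)*.3-.5+80,z,True)
R=o(108,132,24);R2=o(118,555,24)
c,s=np.cos(.026),np.sin(.026)
for C in [(583,-25.2)]:
  f=lambda p:(np.array([[c,s],[-s,c]])@(p[:2]-np.array(C))).round(1)
  print('rear left (expect -90,70)',f(R),f(R2))
  for n,p in dict(decknear=o(52,20,20),deck2=o(68,555,20),gutn=o(352,30,20),gutf=o(531,30,20),lip=o(618,60,37.5),lip2=o(590,540,37.5),seal=o(238,122,20),seal2=o(284,122,20)).items(): print(n,f(p))
E
```

```text
rear left (expect -90,70) [-88.8  70.1] [-89.2  -2.7]
decknear [-98.7  89.4]
deck2 [-99.   -4.6]
gutn [-49.1  87.1]
gutf [-18.9  88.4]
lip [-9.4 82.6]
lip2 [-9.3  4.9]
seal [-67.8  71.6]
seal2 [-60.3  71.6]
```

```bash
python3 -m creep '[{"tx":0,"ty":0,"tz":-0.2,"rx":0,"ry":0,"rz":0,"fingers":255},{"tx":0,"ty":0,"tz":-0.2,"rx":0,"ry":0,"rz":0,"fingers":255},{"tx":0,"ty":0,"tz":-0.2,"rx":0,"ry":0,"rz":0,"fingers":255},{"tx":0,"ty":0,"tz":-0.2,"rx":0,"ry":0,"rz":0,"fingers":255}]' && python3 -c "
from h import *
print(ctrl.close_job())"
```

```text
t: 17.68
ee_pos: [517.9, -27.0, 37.0]
orientation: [-1.222, 1.19, -1.191]
ft_force: [-9.8, -0.3, 22.6]
width: 14.0
the job is handed in; nothing more can be done
None
```

The station is closed up and the job is handed in at about 17.7 s. The arm is still gripping the strip and pressing it down.

**Lid:** I pressed the grey lid to its hard stop first. The fingertips ended at about 63 mm with 21 N, which matches the fully seated height.

**Strip:** I gripped it by its bar, tucked it in tilted nose-down, then levelled it and pressed it flat.
- **Position:** measured against the station's own edges, the rear edge is at about -90 mm. That puts the bar at -65 mm over the seal and the front edge about 20 mm under the flap.
- **Square and centred:** the strip is parallel to the station and centred to within about 1 mm.
- **Flap:** its lip still reads at its rest position, so it was not lifted.

**Seal:** the tool stopped at 37.0 mm, which puts the strip's underside at 20 mm, on the deck. It is pressing with about 22 N, against the 9.6 N the seal needs. The seal itself is hidden under the strip, so that it is fully in is inferred from height and force.

**What went less well:**
- My first grasp failed because I lifted before the fingers had closed. The strip was not disturbed, and the second grasp held at 14 mm.
- A sideways force of about 10 N along x remained at the end, probably friction from levelling the strip.
- The top camera put the strip about 3 mm away from where the wrist camera did. I used the wrist camera's position.

I did not touch the other things on the bench. The last top view showed no change in those it could see, though the arm hid the ramekin and spoon there.

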